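Fit the lamp plug, then hold the sample flush on the colour meter's tilted face

TASK

Get the colour meter ready and present the sample: plug the square lamp plug fully home into the meter's square socket and let go of it, then pick up the sample plate by its rib and lay it centred, rib along the slope, and flush on the meter's sloped reading face, matching whatever tilt the face has. Press gently so that the sprung face gives about 5 mm without reaching its stop, and finish while still gripping the plate and holding it pressed there. Never press hard, and leave the other things on the desk where they are.

Things in the scene. Friction and masses are not known exactly. Their poses are not given: they have to be found in the camera images.
- meter: fixed desktop colour meter, white and grey, 180 x 220 mm. Origin: centre of underside; x to its back, y to its left, z up. Left: grey socket deck, top 50 mm up, and a 62 mm high housing that starts 50 mm behind the socket's centre. Right: 44 mm high base, two cheeks (106 mm high, 86 mm apart) between which the reading head tilts about a level axis parallel to y through (0, -55, 94) mm
- socket (a point): centre of the square socket's mouth in the top of the grey deck, at (-20, 65, 50) mm in the meter's frame, axes parallel to the meter's, z up. The hole is 18 x 18 mm and 24 mm deep with a 2 mm chamfer, its sides parallel to the meter's x and y
- reading_face: aluminium sprung plate with a round dark window, 72 (x) x 66 (y) x 6 mm. Origin: centre of its top, 24 mm from the tilt axis along the normal; z outward normal, y level and parallel to the meter's y, x up the slope. It gives along its normal: at rest right out, starts to give at about 2 N, then 1 N more per mm, hard stop at 10 mm (12 N); about 7 N gives 5 mm
- tilt_head (a joint): tilt of the reading face in rad: 0 is level, positive when the face leans towards the meter's front (-x), so that its upper edge is at the back. It is clamped and differs from run to run (0.2 to 0.55); pushing does not turn it
- lamp_plug: lamp module standing upright on the desk: black 28 x 28 x 44 mm head above a grey square shank 16 x 16 mm, 20 mm long; 45 to 85 g. Origin: centre of the shank's lower end; z up, x and y parallel to its sides; head from 20 to 64 mm above the origin. Home: the head rests on the deck, shank 20 mm deep. Fits any of the four ways round
- sample_plate: flat light-wood plate 64 (x) x 58 (y) x 6 mm with a dark steel grip rib upright on its middle, 40 mm long (x), 12 mm thick (y), top 48 mm above the plate's underside; 80 to 170 g. Lies flat on the desk, rib up. Origin: centre of its underside, z up along the rib. On the face the rib lies along the slope, either way round
- jar0: bystander: closed jar with a brass-coloured lid, 72 mm diameter, 105 mm high; origin at its foot
- jar1: bystander: the second such jar; origin at its foot
- calculator: bystander: white desk calculator 150 x 100 x 18 mm; origin centre of underside
- stapler: bystander: black stapler 140 x 36 x 45 mm; origin centre of underside
- tape_measure: bystander: grey tape measure case 52 x 32 x 50 mm; origin centre of underside
- chips: bystander: stack of material chips 70 x 50 x 24 mm; origin centre of underside
- mug: bystander: white mug, 80 mm diameter, 90 mm high; origin centre of underside
- notebook: bystander: black notebook 210 x 150 x 14 mm; origin centre of underside
Things that resemble listed ones, but are neither listed nor needed, are in the scene too. Leave any purple or white look-alike of the lamp_plug alone.

How it is judged:
On the way, in this order (a step that is already met when the one before it is completed fails the run):
1. the lamp plug is fully home in the socket and let go (z of lamp_plug in the frame of socket below -0.0175 m and horizontal distance between lamp_plug and socket below 0.003 m and angle between lamp_plug's own z axis and vertical below 0.08 rad and contact force between the fingers and lamp_plug below 0.2 N), for 0.2 s.
2. the sample plate is in the fingers and off the desk (height (world z) of sample_plate above 0.03 m and contact force between the fingers and sample_plate above 2 N), for 0.2 s.
At the end, for the whole second after the job is handed in: plug shank at least 17.5 mm deep, within 3 mm of centre, upright within 0.08 rad; the gripped sample plate still and touching the face: parallel within 0.05 rad, centred within 10 mm along and across, rib along the slope within 0.15 rad, pressed with 3.5 to 11.5 N (z of lamp_plug in the frame of socket below -0.0175 m and horizontal distance between lamp_plug and socket below 0.003 m and angle between lamp_plug's own z axis and vertical below 0.08 rad and angle between the z axis of sample_plate and the z axis of reading_face, either way round below 0.05 rad and angle between the x axis of sample_plate and the x axis of reading_face, either way round below 0.15 rad and x of sample_plate in the frame of reading_face between -0.01 and 0.01 m and y of sample_plate in the frame of reading_face between -0.01 and 0.01 m and z of sample_plate in the frame of reading_face between -0.003 and 0.003 m and contact force between sample_plate and reading_face between 3.5 and 11.5 N and contact force between the fingers and sample_plate above 2 N and linear speed of sample_plate below 0.02 m/s); the arm keeps its last pose, push and grip.
It fails at once if the sample plate is pressed hard on the meter (over 25 N) (contact force between sample_plate and reading_face above 25 N).
It fails at once if another thing on the desk is moved more than 30 mm (distance of any of jar0, jar1, calculator, stapler, tape_measure, chips, mug, notebook from where it was at the start of the episode above 0.03 m).
It also fails if it takes over 54 s, if anything falls off the work surface, if the arm or the gripper's body presses on something with over 40 N, if the wrist force passes 120 N, or if a joint passes its speed limit or range.

ROBOT

A 7-joint arm with a two-finger parallel gripper is mounted at the origin on the work surface. World frame = base frame: x ahead of the robot, y to its left, z up, the work surface at z = 0. Lengths are in m, angles in rad, forces in N, time in s.
With the tool pointing down it reaches from about 0.35 to 0.9 m from the base axis. Payload 8.1 kg.
Tool frame: the origin (TCP) lies at the very end of the fingers, on their centre line; the grasp point (between the pads) lies 19 mm behind it; z points along the fingers, y is the line along which they close (so a half turn about z gives the same grasp; the last joint's range is limited). The gripper opens to 92 mm and grips with 3 to 60 N. Pads are 19 mm wide; open, the fingers measure 130 mm over their backs; the gripper's body (75 mm by 190 mm) begins 47 mm behind the grasp point.
Start: joints at [1.217, 0.434, 0.025, 1.573, -0.012, 1.134, -0.075], TCP at [0.155, -0.605, 0.227] pointing down, gripper open.
Joint ranges: [-2.62, 2.62], [-0.44, 2.09], [-1.27, 1.32], [0.08, 2.57], [-1.32, 4.46], [0.12, 2], [-2.74, 2.74]. Speed limits (rad/s): [2.22, 2.22, 3.01, 3.01, 3.14, 3.14, 3.14].

INTERFACE

Orientations are given as a rotation vector (axis times angle).
In Python, from cell import arm gives the robot as it stands.
- The arm moves only by the tool jog_arm, never from a script. Its argument "rows" is a list of rows, each a list of 3 entries, a list of its own where there are three numbers: the shift along the world's x, y, z in cm, then the turn, a rotation vector about the world's x, y, z in degrees, then the opening, from 0 (shut) to 1 (fully open). A call has 1 to 8 rows; each row is the pose to reach, as a shift and turn from the pose commanded when the call began; what a row does not reach only later rows make up. A row lasts 1/8 s, in which the tool goes at most 62.5 mm and 10.7 degrees, less where a joint would pass 70% of its speed; a pose out of reach is approached as far as the arm can. A call with a gripper value outside its range is refused whole. The fingers move at their own pace and stop on an object; "newtons" is the grip in N (left out, the last holds). Time passes only in rows, so rows that repeat a pose let the fingers close. It gives the time, the measured TCP pose, the force, the opening and the grip force at its end, in the units of the state.
- arm.observe(): the state, without advancing time (a new reading comes with each control period).
- arm.get_image(name): name is "side" or "top"; returns a dict with "img" (480x640x3 uint8, red, green, blue), "depth" (480x640 float32, m along the optical axis (not along the pixel's ray), 0 where there is no reading), "fx", "fy", "cx", "cy" (pixels), "dist_coeffs" ([k1, k2, p1, p2, k3] as OpenCV has them; the pictures are not rectified), "rvec" (rotation vector, rad) and "tvec" (3), from world to camera coordinates, as OpenCV has them. Camera axes: x right, y down, z forward; pixel columns grow to the right and rows downward; lengths in m; the calibration is good to about 2 mm. A picture is of the moment at which its call begins.
- arm.sign_off(): hands the job in; it is judged then, once.
The state is a dict: "clock": time; "joints": joint angles; "dq": joint speeds; "joint_efforts": joint torques, N m; "position": TCP position; "ee_rot": TCP orientation; "force": force on the tool from outside, world axes, zero at the start; "ft_torque": the same for the moment, N m; "width": opening from 0.0 (shut) to 1.0 (fully open); "gripper_force": force on a finger pad.
Only numpy, scipy, OpenCV 4.12 (cv2) and the standard library are available. Lean on these libraries where they do the work, as an engineer would, in place of code of your own. Each camera call takes 0.05 s, during which the arm holds its last target. There are 200 camera calls.

## Working session

There is one attempt and no reset: what is moved stays moved. The work goes in short steps, Python scripts to look and compute and a tool call to move; the robot and the scene stay as the last step left them, time stands still between calls to the robot, and variables do not carry over. Pictures are saved under pics/ and viewed, at most 10 in all, crops included, and the job is handed in when it is done.

Besides the shell and the picture viewer there is one more tool, called after "Emit:" as name(argument=value, ...) on one line, values as JSON. jog_arm: Moves the arm, as the interface text tells. Its arguments: {"type":"object","properties":{"rows":{"type":"array","items":{"type":"array"}},"newtons":{"type":"number"}},"required":["rows"]}

```bash
mkdir -p pics; cat > h.py <<'E'
import numpy as np, cv2, pickle
from cell import arm
def grab(n):
    d=arm.get_image(n); pickle.dump(d,open(f'{n}.pkl','wb')); return d
def load(n): return pickle.load(open(f'{n}.pkl','rb'))
def save(img,f): cv2.imwrite('pics/'+f,cv2.cvtColor(img,cv2.COLOR_RGB2BGR))
def K(d): return np.array([[d['fx'],0,d['cx']],[0,d['fy'],d['cy']],[0,0,1.]])
def cam(d):
    R=cv2.Rodrigues(np.array(d['rvec'],float))[0]; return R,-R.T@np.array(d['tvec'],float).ravel()
def rays(d,uv):
    p=cv2.undistortPoints(np.array(uv,float).reshape(-1,1,2),K(d),np.array(d['dist_coeffs'],float)).reshape(-1,2)
    return np.c_[p,np.ones(len(p))]
def onplane(d,uv,z):
    R,c=cam(d); r=rays(d,uv)@R; return c+r*((z-c[2])/r[:,2])[:,None]
def proj(d,P): return cv2.projectPoints(np.array(P,float).reshape(-1,1,3),np.array(d['rvec'],float),np.array(d['tvec'],float),K(d),np.array(d['dist_coeffs'],float))[0].reshape(-1,2)
def cloud(d):
    v,u=np.mgrid[0:480,0:640]; R,c=cam(d)
    r=rays(d,np.c_[u.ravel(),v.ravel()]); P=(r*d['depth'].reshape(-1,1))@R+c
    P[d['depth'].ravel()<=0]=np.nan; return P.reshape(480,640,3)
E
python3 - <<'E'
from h import *
for n in('top','side'):
    d=grab(n); save(d['img'],n+'0.png'); R,c=cam(d); print(n,c,R[2],d['fx'],(d['depth']>0).mean())
print(arm.observe())
E
```

```text
top [0.38574658 0.00509287 1.20652671] [ 0.15328814  0.01676057 -0.98803939] 492.5460862154733 0.995927734375
side [-0.31002685 -0.90684904  1.0102175 ] [ 0.55462664  0.58946416 -0.58730001] 617.2873768473003 0.9959537760416667
{'clock': 0.1, 'joints': array([ 1.21739328,  0.43516661,  0.02494364,  1.57399996, -0.01159509,
        1.13399837, -0.07511727]), 'dq': array([ 0.00194663, -0.00102211,  0.00133601, -0.00097491,  0.0002406 ,
       -0.00011757, -0.00152132]), 'joint_efforts': array([ 3.29135793e-03, -6.69122601e+01,  9.87968221e-01, -3.15145719e+01,
       -6.05022395e-02,  3.75310227e-02,  6.82122595e-05]), 'position': array([ 0.1549641 , -0.60501155,  0.22601721]), 'ee_rot': array([-3.11554969e+00, -3.92664816e-01,  4.69435086e-04]), 'force': array([0.74652975, 1.00684906, 0.30470645]), 'ft_torque': array([ 0.02716112,  0.03540624, -0.0086241 ]), 'gripper_force': 0.0, 'width': 1.0019457779115952}
```

View pics/top0.png

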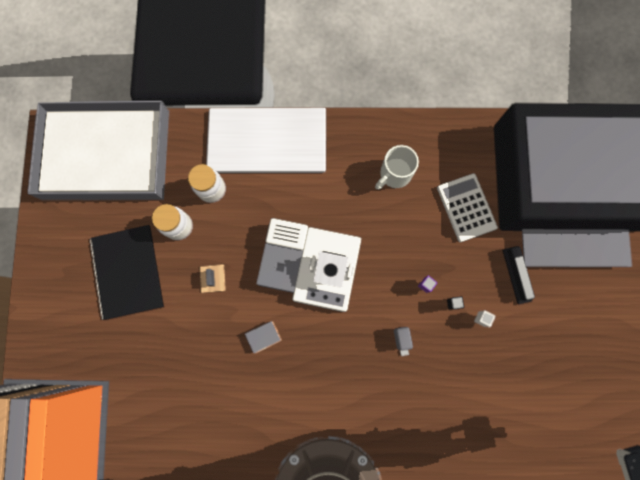

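View pics/side0.png

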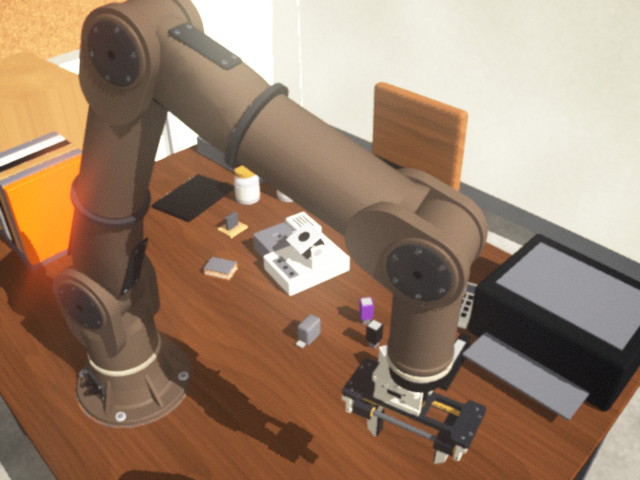

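Top view: meter around (310,265) with its deck at left, black plug (456,303), plate (212,279), look-alikes purple (428,284) and white (485,319). The side view shows the same things, with the arm in front. I'll zoom in on the meter and get depth numbers.

```bash
python3 - <<'E'
from h import *
d=load('top'); P=cloud(d); im=d['img']
s=lambda a,k:cv2.resize(a,None,fx=k,fy=k,interpolation=cv2.INTER_CUBIC)
a=s(im[205:320,195:370],4)[:,:,:]; b=s(im[280:325,440:475],4)
c=np.zeros((180,700,3),np.uint8); c[:,:140]=b
ds=load('side'); e=s(ds['img'][205:295,205:355],4)[:,:]; 
save(np.vstack([a]),'m.png'); 
e[:b.shape[0],:b.shape[1]]=b; save(e,'s.png')
hsv=cv2.cvtColor(im,cv2.COLOR_RGB2HSV)
np.set_printoptions(precision=4,suppress=True)
# tall things: heights
def blob(name,u0,u1,v0,v1,z0,z1):
    q=P[v0:v1,u0:u1]; m=(q[...,2]>z0)&(q[...,2]<z1); pts=q[m]
    r=cv2.minAreaRect((pts[:,:2]*1000).astype(np.float32)); print(name,m.sum(),np.median(pts,0),r)
blob('plug top',445,468,292,315,.055,.08)
blob('plate',195,230,262,297,.003,.012)
blob('rib',195,230,262,297,.03,.06)
blob('meter',250,370,210,320,.03,.2)
blob('base44',250,370,210,320,.037,.047)
blob('deck50',250,370,210,320,.0475,.053)
blob('house62',250,370,210,320,.058,.066)
blob('cheek',250,370,210,320,.102,.109)
E
```

```text
plug top 158 [ 0.4391 -0.2967  0.0652] ((439.48834228515625, -297.22637939453125), (27.836956024169922, 28.50701141357422), 8.728208541870117)
plate 534 [0.4972 0.2796 0.0063] ((497.6537780761719, 285.2031555175781), (84.10264587402344, 86.62239837646484), 0.3414877951145172)
rib 94 [0.4986 0.2829 0.0481] ((498.0465393066406, 284.4023132324219), (39.11221694946289, 12.678157806396484), 7.408058166503906)
meter 6637 [0.5279 0.0435 0.0494] ((529.6305541992188, 48.39051055908203), (220.46910095214844, 180.6672821044922), 78.55919647216797)
base44 2523 [0.5207 0.0149 0.0444] ((529.16943359375, 47.20343017578125), (217.54637145996094, 180.5309600830078), 78.71742248535156)
deck50 1558 [0.518  0.1014 0.05  ] ((528.60205078125, 49.401161193847656), (218.8211212158203, 175.13046264648438), 78.06790924072266)
house62 876 [0.5996 0.1003 0.0626] ((565.5447387695312, 46.02935791015625), (229.2555389404297, 84.54061889648438), 57.0072135925293)
cheek 298 [0.4917 0.0004 0.1059] ((513.1280517578125, -4.679191589355469), (97.57424926757812, 73.1614761352539), 78.60401916503906)
```

View pics/m.png

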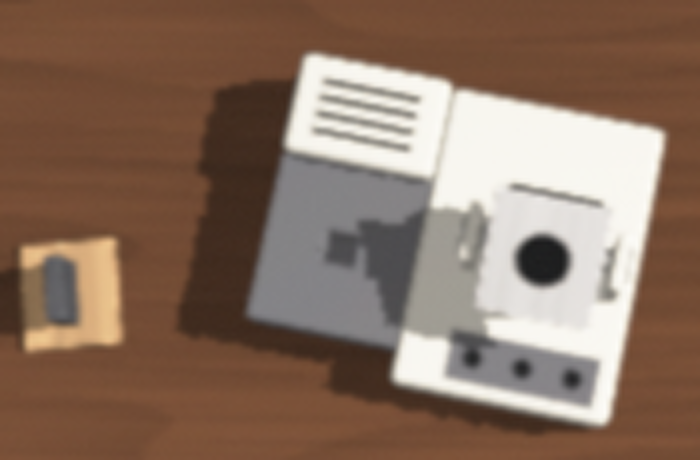

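View pics/s.png

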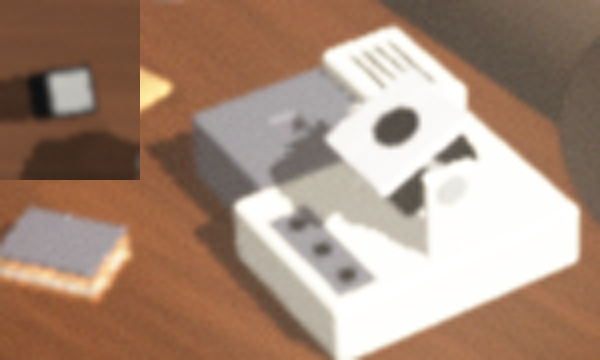

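Zoomed: the socket mouth is at crop (341,248) → top pixel (280.3,267); the face window at crop (543,260) → (330.8,270); the plate is at left with its rib nearly along image rows' vertical. Now the poses.

```bash
python3 - <<'E'
from h import *
np.set_printoptions(precision=4,suppress=True)
d=load('top'); P=cloud(d); im=d['img']; hsv=cv2.cvtColor(im,cv2.COLOR_RGB2HSV)
yaw=np.radians(78.6-90); c=np.array([.5296,.0483,0]); Rm=cv2.Rodrigues(np.array([0,0,yaw]))[0]
# socket dark pixels
g=im.sum(2)/3; sub=g[258:276,270:290].astype(int); print(sub)
print('socket pred',c+Rm@[-.02,.065,.05],'px',proj(d,c+Rm@[-.02,.065,.05]),'seen',onplane(d,[[280.3,267]],.05))
for n in('top','side'):
    q=cloud(load(n)); L=(q-c)@Rm
    m=(abs(L[...,1]+.055)<.028)&(L[...,2]>.085)&(abs(L[...,0])<.05)&(L[...,2]<.2)
    X=L[m]; 
    for _ in range(4):
        o=X.mean(0); nn=np.linalg.svd(X-o)[2][2]; nn*=np.sign(nn[2]); X=X[abs((X-o)@nn)<.004]
    t=np.arctan2(-nn[0],nn[2]); print(n,len(X),'n',nn,'tilt',t,'mean',o,'dist from axis',(o-[0,-.055,.094])@nn)
    u=np.array([np.cos(t),0,np.sin(t)]); s=(X-[0,-.055,.094])@u; print('extent up slope',s.min(),s.max(),X[:,1].min(),X[:,1].max())
    f=np.array([0,-.055,.094])+.024*np.array([-np.sin(t),0,np.cos(t)]); print('face centre',c+Rm@f)
w=cv2.inRange(hsv,(8,60,140),(25,200,255)); w[:,:195]=0;w[:,232:]=0;w[:260]=0;w[300:]=0
r=cv2.inRange(g.astype(np.uint8),0,255)
pl=(w>0); print('plate px',pl.sum()); v,u=np.nonzero(pl)
p=onplane(d,np.c_[u,v],.006); print('plate',cv2.minAreaRect((p[:,:2]*1000).astype(np.float32)))
v,u=np.nonzero((P[...,2]>.044)&(P[...,2]<.055)); k=(u>195)&(u<232)&(v>260)&(v<300)
p=onplane(d,np.c_[u,v][k],.048); print('rib',k.sum(),p.mean(0),cv2.minAreaRect((p[:,:2]*1000).astype(np.float32)))
v,u=np.nonzero((P[...,2]>.058)&(P[...,2]<.07)); k=(u>445)&(u<468)&(v>292)&(v<315)
p=onplane(d,np.c_[u,v][k],.064); print('plug',k.sum(),p.mean(0),cv2.minAreaRect((p[:,:2]*1000).astype(np.float32)))
E
```

```text
[[132 132 132 132 132 132 132 132 132 131 132 132 132 131 132 131 130 130
  131 131]
 [133 132 132 133 132 132 132 132 132 132 132 132 132 130 124 121 119 119
  119 120]
 [132 132 132 132 132 132 132 131 131 131 132 132 132 126 109  94  91  90
   90  94]
 [133 132 133 132 132 132 130 127 125 126 128 129 130 125 103  83  77  77
   77  79]
 [131 132 132 132 132 132 126 114 106 111 115 120 122 119 104  86  78  76
   76  77]
 [132 133 132 132 133 134 126 102  85  86  90  95  99 102 100  89  79  77
   77  77]
 [132 132 132 133 133 134 124  98  77  74  74  74  76  79  84  82  78  76
   77  77]
 [132 132 132 132 134 134 123  96  78  75  74  74  74  76  82  82  79  77
   78  77]
 [132 133 132 131 130 132 120  95  79  77  76  77  77  80  92  95  86  79
   77  77]
 [133 132 131 130 126 126 113  91  79  77  77  78  77  84 105 114  98  82
   77  77]
 [132 132 132 132 131 126 103  84  77  77  77  77  77  87 112 121 103  82
   78  77]
 [132 132 132 132 133 124 101  84  80  79  79  78  78  91 115 122 104  83
   78  77]
 [132 132 132 132 130 124 110  99  94  90  87  84  83  96 119 122 102  83
   78 
[... 739 characters left out ...]
5302462787
face centre [ 0.5097 -0.0038  0.1162]
side 295 n [-0.3851 -0.1038  0.917 ] tilt 0.3976009895576795 mean [-0.0103 -0.0502  0.1142] dist from axis 0.0220139172013743
extent up slope -0.03690292373236071 0.03526748258147186 -0.08252773309959067 -0.027288539619664213
face centre [ 0.5096 -0.0038  0.1161]
plate px 461
plate ((499.3423767089844, 283.3284912109375), (67.72291564941406, 60.96836853027344), 5.152015209197998)
rib 79 [0.4981 0.2839 0.048 ] ((498.2087097167969, 283.85784912109375), (39.205753326416016, 10.667975425720215), 7.957559108734131)
plug 151 [ 0.4394 -0.2969  0.064 ] ((439.4499816894531, -296.8811340332031), (27.78236961364746, 29.20298957824707), 9.369612693786621)
```

Emit:
jog_arm(rows=[[[28.4, 30.8, -8], [0, 0, -5.4], 0.65], [[28.4, 30.8, -8], [0, 0, -5.4], 0.65], [[28.4, 30.8, -8], [0, 0, -5.4], 0.65], [[28.4, 30.8, -8], [0, 0, -5.4], 0.65], [[28.4, 30.8, -8], [0, 0, -5.4], 0.65], [[28.4, 30.8, -8], [0, 0, -5.4], 0.65], [[28.4, 30.8, -8], [0, 0, -5.4], 0.65], [[28.4, 30.8, -8], [0, 0, -5.4], 0.65]], newtons=25)

```text
clock: 1.1
position: [0.4417, -0.2929, 0.1458]
ee_rot: [-3.128, -0.257, -0.0]
force: [-0.7, -0.2, 0.0]
width: 0.65
gripper_force: 0.0
```

Emit:
jog_arm(rows=[[[0, 0, 0], [0, 0, 0], 0.65], [[0, 0, -4], [0, 0, 0], 0.65], [[0, 0, -6], [0, 0, 0], 0.65]])

```text
clock: 1.48
position: [0.4372, -0.2989, 0.0855]
ee_rot: [3.132, 0.241, -0.003]
force: [0.3, -0.2, -0.1]
width: 0.651
gripper_force: 0.0
```

```bash
python3 - <<'E'
from h import *
o=arm.observe(); print(o['position'],o['force'])
d=grab('side'); save(cv2.resize(d['img'][230:430,270:470],None,fx=3,fy=3),'g1.png')
d=grab('top'); 
E
```

```text
[ 0.43716587 -0.29888824  0.08551   ] [ 0.28403303 -0.18933445 -0.12301196]
```

View pics/g1.png

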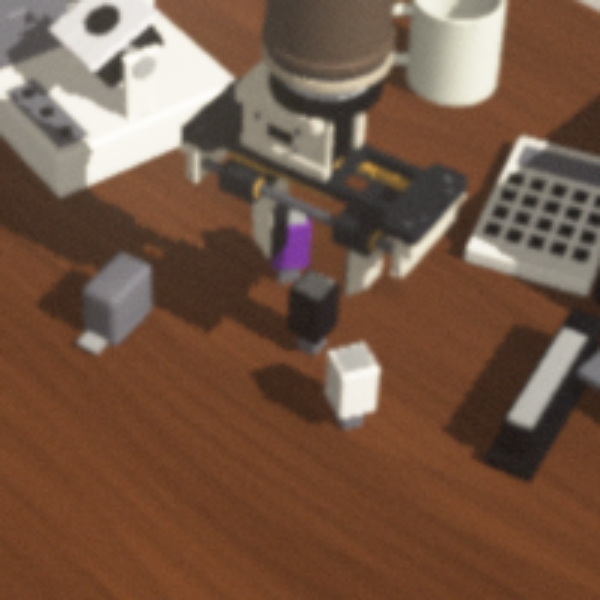

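The black plug stands at crop (312,310), free; the fingers are above it, at about (262,240) and (365,275). Checking this against the projected TCP.

```bash
python3 - <<'E'
from h import *
d=load('side'); o=arm.observe(); print(o['position'],o['dq'].round(3))
q=proj(d,[o['position'],[.4394,-.2969,.064],[.4394,-.2969,.0]]); print((q-[270,230])*3)
E
```

```text
[ 0.43652127 -0.29829476  0.084962  ] [-0.001 -0.036 -0.005 -0.039 -0.006  0.043  0.004]
[[312.47708503 265.30508895]
 [312.50636007 283.30142598]
 [309.02995542 344.69773363]]
```

Emit:
jog_arm(rows=[[[0.2, 0.1, -2.5], [0, 0, 0], 0.65], [[0.2, 0.1, -4.5], [0, 0, 0], 0.65], [[0.2, 0.1, -4.5], [0, 0, 0], 0.65], [[0.2, 0.1, -4.5], [0, 0, 0], 0.2], [[0.2, 0.1, -4.5], [0, 0, 0], 0.2], [[0.2, 0.1, -4.5], [0, 0, 0], 0.2], [[0.2, 0.1, -4.5], [0, 0, 0], 0.2]])

```text
clock: 2.45
position: [0.4414, -0.2966, 0.0422]
ee_rot: [3.132, 0.246, 0.001]
force: [-0.1, 0.2, 3.5]
width: 0.303
gripper_force: 24.9
```

Emit:
jog_arm(rows=[[[0, 0, 6], [0, 0, 0], 0.2], [[0, 0, 12], [0, 0, 10], 0.2], [[0, 3, 17], [0, 0, 20], 0.2], [[2, 9, 17], [0, 0, 30], 0.2], [[3, 15, 17], [0, 0, 40], 0.2], [[4, 21, 17], [0, 0, 50], 0.2], [[5, 27, 17], [0, 0, 60], 0.2], [[6, 33, 17], [0, 0, 69.6], 0.2]])

```text
clock: 3.45
position: [0.501, 0.0353, 0.212]
ee_rot: [2.426, 1.995, 0.0]
force: [0.9, -0.4, -0.8]
width: 0.302
gripper_force: 24.9
```

Emit:
jog_arm(rows=[[[1.2, 5, 0], [0, 0, 0], 0.2], [[2.1, 8, 0], [0, 0, 0], 0.2], [[2.1, 8, -4], [0, 0, 0], 0.2], [[2.1, 8, -8], [0, 0, 0], 0.2], [[2.1, 8, -8], [0, 0, 0], 0.2], [[2.1, 8, -8], [0, 0, 0], 0.2]])

```text
clock: 4.2
position: [0.5227, 0.1138, 0.133]
ee_rot: [2.431, 1.989, 0.002]
force: [-0.7, -0.5, 0.3]
width: 0.3
gripper_force: 24.9
```

```bash
python3 - <<'E'
from h import *
o=arm.observe(); print(o['position'],o['ee_rot'],o['dq'].round(3))
d=grab('side'); q=proj(d,[[.5226,.1145,.05],o['position']]); print(q)
u,v=q[0].astype(int); save(cv2.resize(d['img'][v-75:v+50,u-60:u+100],None,fx=4.5,fy=4.5,interpolation=cv2.INTER_CUBIC),'p1.png'); print(u-60,v-75)
d=grab('top');print(proj(d,[[.5226,.1145,.05],o['position']]))
E
```

```text
[0.52270582 0.11384293 0.1330192 ] [2.43148941e+00 1.98876059e+00 1.80187863e-03] [ 0.003 -0.018 -0.004 -0.015  0.002 -0.004 -0.003]
[[277.25773834 235.34297159]
 [275.64102589 209.28258336]]
217 160
[[279.75149119 266.97193881]
 [276.56960577 262.47231382]]
```

View pics/p1.png

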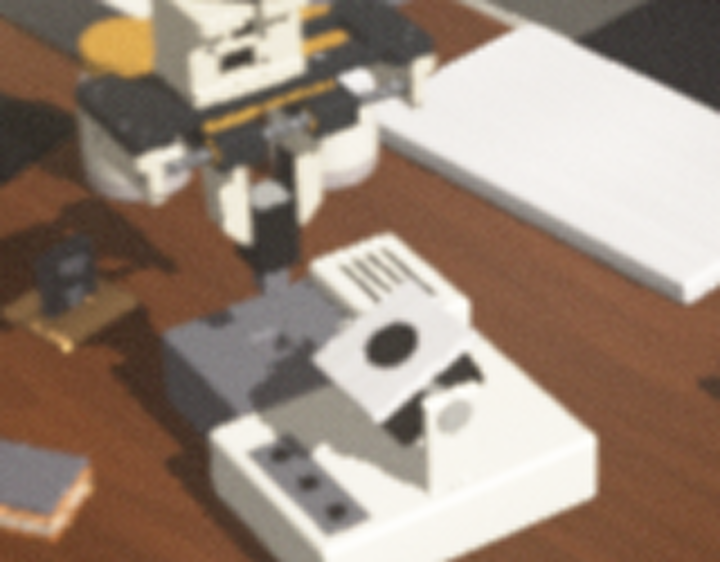

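The plug hangs from the fingers, head at crop (273,225) and shank at (278,275), above the deck; the socket's lit wall is at crop (265,325). Measuring the plug in hand and the deck from the side cloud, to correct for any slip along the pads.

```bash
python3 - <<'E'
from h import *
np.set_printoptions(precision=4,suppress=True)
o=arm.observe(); Rt=cv2.Rodrigues(o['ee_rot'])[0]
d=load('side'); P=cloud(d); g=d['img'].max(2); T=(P-o['position'])@Rt
m=(abs(T[...,0])<.03)&(abs(T[...,1])<.012)&(T[...,2]>-.018)&(T[...,2]<.018)
X=T[m]; print('head pts tool',len(X)); print('near face x (expect -14+off):',np.percentile(X[:,0]*1000,[5,25,50,75,95]))
m=(abs(T[...,0])<.03)&(abs(T[...,1])<.03)&(T[...,2]>.024)&(T[...,2]<.040); X=T[m]*1000; print('shank',len(X),np.percentile(X,[5,25,50,75,95],axis=0))
c=np.array([.5296,.0483,0]); Rm=cv2.Rodrigues(np.array([0,0,np.radians(-11.4)]))[0]; L=(P-c)@Rm
# meter edges in side cloud
b=(L[...,2]>.03)&(L[...,2]<.040)&(abs(L[...,0])<.07)&(L[...,1]<-.09)&(L[...,1]>-.13); print('right wall y',np.median(L[b][:,1]),b.sum())
b=(L[...,2]>.01)&(L[...,2]<.035)&(abs(L[...,1])<.1)&(L[...,0]<-.07)&(L[...,0]>-.11); print('front wall x',np.median(L[b][:,0]),b.sum())
h=(abs(L[...,0]+.02)<.02)&(abs(L[...,1]-.065)<.02)&(L[...,2]>.0)&(L[...,2]<.046); print('hole interior pts',h.sum(),L[h]*1000)
E
```

```text
head pts tool 94
near face x (expect -14+off): [-18.7705 -17.2212 -15.3228 -13.6804 -11.4584]
shank 29 [[-13.9841 -11.3554  25.717 ]
 [-11.8839  -9.1823  30.7957]
 [ -9.0363  -3.6211  32.5464]
 [ -4.864    1.5175  35.5002]
 [  3.0399   3.8596  38.912 ]]
right wall y -0.10989865254133557 170
front wall x -0.08979658109362877 220
hole interior pts 42 [[-10.2093  82.1263  45.7681]
 [ -2.0589  80.4247  43.4267]
 [ -1.487   75.8484  45.9243]
 [-20.6621  80.1674  44.6665]
 [-14.459   74.8562  45.2893]
 [-11.6304  74.5314  44.3119]
 [-10.2853  71.406   45.634 ]
 [-25.1343  77.7211  44.7024]
 [-20.9144  74.3591  44.9766]
 [-19.0031  72.3034  45.4224]
 [-15.8569  72.6001  43.935 ]
 [ -9.7948  78.3936  37.9171]
 [ -9.3597  73.5308  40.671 ]
 [ -5.9906  62.968   45.6451]
 [-23.6875  75.1844  42.338 ]
 [-22.1107  72.4797  43.3183]
 [-18.5901  73.4998  41.2317]
 [-15.0826  74.4718  39.1796]
 [-11.6816  75.2196  37.3078]
 [-14.0827  65.0264  44.4833]
 [-11.9782  63.3573  44.6162]
 [-10.1724  61.1342  45.2092]
 [ -3.7252  56.405   45.3836]
 [-39.0684  74.5563  45.8549]
 [-33.966   72.969   44.6844]
 [-24.1421  74.7332  39.5008]
 [-21.6007  73.8756  38.9585]
 [-20.2218  70.7921  40.2556]
 [-15.6329  73.8276  36.4901]
 [-13.4045  72.3545  36.4528]
 [ -9.5524  73.9394  33.8773]
 [-12.6005  62.5667  42.0652]
 [-36.6669  68.1293  45.4789]
 [-21.2487  74.97    34.8338]
 [-15.3492  80.5134  28.9761]
 [-15.8236  73.8679  33.2284]
 [ -9.633   79.887   26.9582]
 [-11.8288  53.211   44.15  ]
 [-32.1805  60.07    45.2372]
 [-19.5622  50.2676  45.9225]
 [-27.9228  51.6521  45.327 ]
 [-16.5598  45.143   44.5238]]
```

Emit:
jog_arm(rows=[[[0, 0.4, 0], [0, 0, 0], 0.2], [[0, 0.4, -2], [0, 0, 0], 0.2], [[0, 0.4, -3.2], [0, 0, 0], 0.2], [[0, 0.4, -3.7], [0, 0, 0], 0.2], [[0, 0.4, -4.1], [0, 0, 0], 0.2], [[0, 0.4, -4.5], [0, 0, 0], 0.2], [[0, 0.4, -4.5], [0, 0, 0], 0.2]])

```text
clock: 5.18
position: [0.5225, 0.1175, 0.0867]
ee_rot: [2.432, 1.989, 0.001]
force: [2.1, 0.0, -1.0]
width: 0.302
gripper_force: 24.9
```

Emit:
jog_arm(rows=[[[0, 0, -0.5], [0, 0, 0], 0.2], [[0, 0, -1.0], [0, 0, 0], 0.2], [[0, 0, -1.4], [0, 0, 0], 0.2], [[0, 0, -1.6], [0, 0, 0], 0.2], [[0, 0, -1.6], [0, 0, 0], 0.2]])

```text
clock: 5.8
position: [0.5226, 0.1176, 0.0721]
ee_rot: [2.431, 1.988, 0.001]
force: [-3.0, -2.5, 18.9]
width: 0.301
gripper_force: 25.0
```

Emit:
jog_arm(rows=[[[0, 0, 0.15], [0, 0, 0], 0.5], [[0, 0, 0.15], [0, 0, 0], 0.5], [[0, 0, 0.15], [0, 0, 0], 0.5], [[0, 0, 0.15], [0, 0, 0], 0.5], [[0, 0, 4], [0, 0, 0], 0.5], [[0, 0, 8], [0, 0, 0], 0.5]])

```text
clock: 6.55
position: [0.5215, 0.1175, 0.1511]
ee_rot: [-2.431, -1.989, 0.002]
force: [0.3, 0.8, -0.4]
width: 0.503
gripper_force: 0.0
```

```bash
python3 - <<'E'
from h import *
np.set_printoptions(precision=4,suppress=True)
d=grab('side'); P=cloud(d)
c=np.array([.5296,.0483,0]); Rm=cv2.Rodrigues(np.array([0,0,np.radians(-11.4)]))[0]; L=(P-c)@Rm
m=(abs(L[...,0]+.02)<.02)&(abs(L[...,1]-.065)<.02)&(L[...,2]>.07)&(L[...,2]<.11)
print(m.sum(),'top z',np.percentile(L[m][:,2],[50,75,90,97]))
t=m&(L[...,2]>.091)&(L[...,2]<.099); X=(L[t]*1000)[:,:2].astype(np.float32); print(t.sum(),cv2.minAreaRect(X))
o=arm.observe(); print(o['position'],o['joints'])
E
```

```text
155 top z [0.0879 0.0927 0.0946 0.0959]
55 ((-22.48322296142578, 61.41712188720703), (30.53571128845215, 27.237945556640625), 84.7428970336914)
[0.5241 0.1188 0.1565] [ 0.0622  0.4161 -0.5119  1.8479  0.2493  0.9354 -0.7605]
```

```bash
python3 - <<'E'
from h import *
d=load('top'); print(onplane(d,[[167,219],[205,179]],.105))
d=grab('top');P=cloud(d)
q=P[200:300,140:235]; m=(q[...,2]>.09)&(q[...,2]<.12); print(m.sum(), cv2.minAreaRect((q[m][:,:2]*1000).astype(np.float32)))
hsv=cv2.cvtColor(d['img'],cv2.COLOR_RGB2HSV); w=cv2.inRange(hsv,(8,60,140),(25,200,255)); w[:,:195]=0;w[:,232:]=0;w[:260]=0;w[300:]=0
k=w>0; v,u=np.nonzero(k); p=onplane(d,np.c_[u,v],.006); r=cv2.minAreaRect((p[:,:2]*1000).astype(np.float32)); print(k.sum(),r)
E
```

```text
[[0.62600931 0.37192096 0.105     ]
 [0.72143703 0.28773437 0.105     ]]
615 ((630.1134033203125, 375.8476257324219), (62.12535858154297, 62.45957946777344), 9.404967308044434)
277 ((496.1976013183594, 278.55413818359375), (62.27487564086914, 51.849918365478516), 8.370027542114258)
```

Emit:
jog_arm(rows=[[[0, 5, 0], [0, 0, -10], 0.55], [[-1, 10, 0], [0, 0, -20], 0.55], [[-2, 14, 0], [0, 0, -30], 0.55], [[-2.5, 16.5, -1], [0, 0, -40], 0.55], [[-2.5, 16.5, -2], [0, 0, -50], 0.55], [[-2.5, 16.5, -4], [0, 0, -60], 0.55], [[-2.5, 16.5, -6], [0, 0, -71.1], 0.55], [[-2.5, 16.5, -6], [0, 0, -71.1], 0.55]])

```text
clock: 7.65
position: [0.4957, 0.2818, 0.0889]
ee_rot: [3.132, 0.206, -0.005]
force: [0.6, 0.4, 0.3]
width: 0.55
gripper_force: 0.0
```

Emit:
jog_arm(rows=[[[0, 0, 0], [0, 0, 0], 0.55]])

```text
clock: 7.78
position: [0.4972, 0.2827, 0.091]
ee_rot: [3.134, 0.211, 0.0]
force: [-0.1, -0.2, 0.4]
width: 0.547
gripper_force: 0.0
```

```bash
python3 - <<'E'
from h import *
o=arm.observe(); print(o['position'],o['ee_rot'],o['dq'].round(3))
d=grab('side'); q=proj(d,[o['position'],[.4982,.2837,.048]]); print(q)
u,v=q[1].astype(int); save(cv2.resize(d['img'][v-55:v+45,u-65:u+65],None,fx=5,fy=5,interpolation=cv2.INTER_CUBIC),'r1.png'); print((q-[u-65,v-55])*5)
E
```

```text
[0.49716013 0.28273895 0.09103835] [3.13446356e+00 2.11099837e-01 1.84378338e-04] [ 0.008 -0.012 -0.007 -0.007  0.    -0.002 -0.006]
[[228.96369586 202.03712507]
 [230.59513003 214.68285717]]
[[319.81847928 215.18562536]
 [327.97565014 278.41428586]]
```

View pics/r1.png

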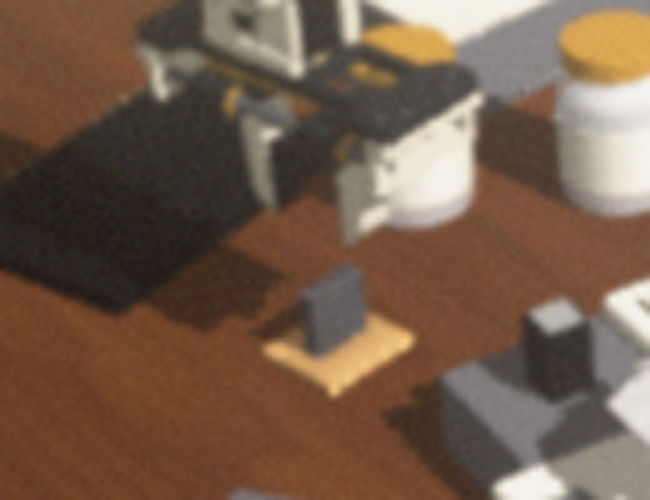

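Plate with its rib top at crop (330,281), as predicted; the fingers straddle it from above; the plug's head sits on the deck at (560,350). Going down and gripping.

Emit:
jog_arm(rows=[[[0.1, 0.1, -4], [0, 0, 0], 0.55], [[0.1, 0.1, -7], [0, 0, 0], 0.55], [[0.1, 0.1, -7.8], [0, 0, 0], 0.55], [[0.1, 0.1, -7.8], [0, 0, 0], 0.05], [[0.1, 0.1, -7.8], [0, 0, 0], 0.05], [[0.1, 0.1, -7.8], [0, 0, 0], 0.05], [[0.1, 0.1, -7.8], [0, 0, 0], 0.05], [[0.1, 0.1, -7.8], [0, 0, 0], 0.05]], newtons=40)

```text
clock: 8.82
position: [0.4984, 0.2839, 0.0133]
ee_rot: [-3.134, -0.205, -0.001]
force: [-1.5, 0.4, 5.1]
width: 0.129
gripper_force: 40.0
```

Emit:
jog_arm(rows=[[[0, 0, 4], [0, 0, 0], 0.05], [[0, 0, 9], [0, 0, 0], 0.05], [[0, -2, 14], [0, 0, 0], 0.05], [[0, -6, 18], [0, 0, -9], 0.05], [[0, -12, 19], [0, 0, -18.9], 0.05], [[-0.5, -18, 19], [0, 0, -18.9], 0.05], [[-1, -24, 19], [0, 0, -18.9], 0.05], [[-1.2, -28.3, 19], [0, 0, -18.9], 0.05]])

```text
clock: 9.82
position: [0.4851, -0.0024, 0.2027]
ee_rot: [3.125, -0.316, -0.001]
force: [0.9, 0.6, -0.8]
width: 0.129
gripper_force: 40.0
```

Emit:
jog_arm(rows=[[[0, 0, 0], [-1.5, -7.4, 0], 0.05], [[0, 0, 0], [-3, -14.8, 0], 0.05], [[0, 0, -1], [-4.47, -22.15, 0], 0.05], [[0, 0, -2.9], [-4.47, -22.15, 0], 0.05], [[0, 0, -2.9], [-4.47, -22.15, 0], 0.05], [[0, 0, -2.9], [-4.47, -22.15, 0], 0.05]])

```text
clock: 10.58
position: [0.4867, 0.0005, 0.1743]
ee_rot: [3.028, -0.304, 0.605]
force: [1.0, -0.4, -1.3]
width: 0.131
gripper_force: 40.0
```

```bash
cat > f.py <<'E'
from h import *
np.set_printoptions(precision=4,suppress=True)
o=arm.observe(); Rt=cv2.Rodrigues(o['ee_rot'])[0]
c=np.array([.5296,.0483,0]); Rm=cv2.Rodrigues(np.array([0,0,np.radians(-11.4)]))[0]; t=.3945
Rf=Rm@cv2.Rodrigues(np.array([0,-t,0]))[0]; f=c+Rm@(np.array([0,-.055,.094])+.024*np.array([-np.sin(t),0,np.cos(t)]))
e=o['position']+Rt[:,2]*.0133   # plate underside centre
print('clock',o['clock'],'plate in face frame mm',Rf.T@(e-f)*1000,'normal',Rf[:,2],'force n',np.dot(o['force'],Rf[:,2]),o['force'])
Rw=Rf@np.diag([1,-1,-1]); print('turn needed deg',np.degrees(cv2.Rodrigues(Rw@Rt.T)[0].ravel()))
E
cat > g.py <<'E'
from f import *
d=grab('side'); P=(cloud(d)-f)@Rf
q=proj(d,[f]).astype(int)[0]; u,v=q; save(cv2.resize(d['img'][v-60:v+40,u-60:u+70],None,fx=5,fy=5,interpolation=cv2.INTER_CUBIC),'f1.png')
o2=Rf.T@(e-f); m=(P[...,2]>o2[2]-.004)&(P[...,2]<o2[2]+.009)&(abs(P[...,0])<.05)&(abs(P[...,1])<.05); X=P[m]*1000
print(m.sum(),np.percentile(X,[1,5,50,95,99],axis=0))
E
python3 g.py
```

```text
clock 10.575 plate in face frame mm [ 0.7438 -0.3132 49.4072] normal [-0.3768  0.076   0.9232] force n -1.5905165203720633 [ 0.9909 -0.3741 -1.2877]
turn needed deg [-0.0129  0.0139  0.0487]
233 [[-30.8004 -34.2128  47.7048]
 [-30.0944 -31.8147  49.7045]
 [-10.3679 -19.9649  53.8164]
 [ 28.4444  20.5023  57.0635]
 [ 31.8371  24.7557  57.993 ]]
```

View pics/f1.png

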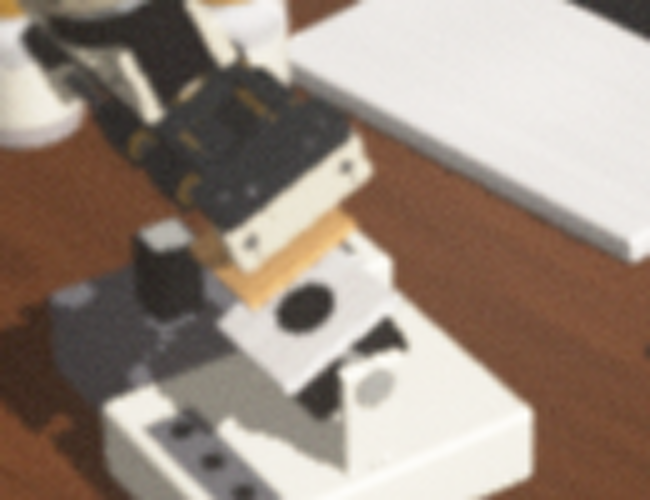

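The plate (orange edge, crop 260–350, 215–300) hovers parallel above the face window (305,308), centred; the plug is home at (165,265). Going in along the normal.

Emit:
jog_arm(rows=[[[0.75, -0.15, -1.85], [0, 0, 0], 0.05], [[1.32, -0.27, -3.23], [0, 0, 0], 0.05], [[1.7, -0.34, -4.15], [0, 0, 0], 0.05], [[1.7, -0.34, -4.15], [0, 0, 0], 0.05], [[1.7, -0.34, -4.15], [0, 0, 0], 0.05]])

```text
clock: 11.25
position: [0.5033, -0.0028, 0.1327]
ee_rot: [3.028, -0.303, 0.606]
force: [-0.8, 0.5, -0.9]
width: 0.132
gripper_force: 40.0
```

```bash
python3 f.py
```

```text
clock 11.25 plate in face frame mm [ 0.3787 -0.3158  4.441 ] normal [-0.3768  0.076   0.9232] force n -0.4950928329588367 [-0.7899  0.5466 -0.9036]
turn needed deg [-0.0098  0.02    0.0356]
```

Advance 8 mm more (about 3.5 mm give if the estimate is right), then read the force.

Emit:
jog_arm(rows=[[[0.11, -0.02, -0.28], [0, 0, 0], 0.05], [[0.23, -0.05, -0.55], [0, 0, 0], 0.05], [[0.3, -0.06, -0.74], [0, 0, 0], 0.05], [[0.3, -0.06, -0.74], [0, 0, 0], 0.05], [[0.3, -0.06, -0.74], [0, 0, 0], 0.05], [[0.3, -0.06, -0.74], [0, 0, 0], 0.05]])

```text
clock: 12.0
position: [0.5065, -0.0034, 0.1252]
ee_rot: [3.028, -0.303, 0.606]
force: [-0.5, 0.9, 5.1]
width: 0.129
gripper_force: 40.0
```

```bash
python3 f.py
```

```text
clock 12.0 plate in face frame mm [ 0.5318 -0.2355 -3.7301] normal [-0.3768  0.076   0.9232] force n 4.926985369480438 [-0.5015  0.8856  5.0594]
turn needed deg [-0.0232  0.0458  0.0351]
```

Emit:
jog_arm(rows=[[[0.05, -0.01, -0.12], [0, 0, 0], 0.05], [[0.05, -0.01, -0.12], [0, 0, 0], 0.05], [[0.05, -0.01, -0.12], [0, 0, 0], 0.05], [[0.05, -0.01, -0.12], [0, 0, 0], 0.05], [[0.05, -0.01, -0.12], [0, 0, 0], 0.05], [[0.05, -0.01, -0.12], [0, 0, 0], 0.05]])

```text
clock: 12.75
position: [0.507, -0.0035, 0.124]
ee_rot: [3.028, -0.303, 0.606]
force: [-1.2, -0.3, 6.2]
width: 0.132
gripper_force: 40.0
```

```bash
sed -i "s/f1.png/f2.png/" g.py; python3 g.py
```

```text
clock 12.75 plate in face frame mm [ 0.5455 -0.2089 -5.0232] normal [-0.3768  0.076   0.9232] force n 6.094887372328812 [-1.1729 -0.3326  6.1507]
turn needed deg [-0.023   0.0469  0.0318]
292 [[-37.5839 -39.2482  -8.9973]
 [-35.9436 -34.9905  -8.4881]
 [-15.817  -22.9903  -2.1799]
 [ 27.7564  21.2366   2.5691]
 [ 32.3363  27.2576   3.6697]]
```

View pics/f2.png

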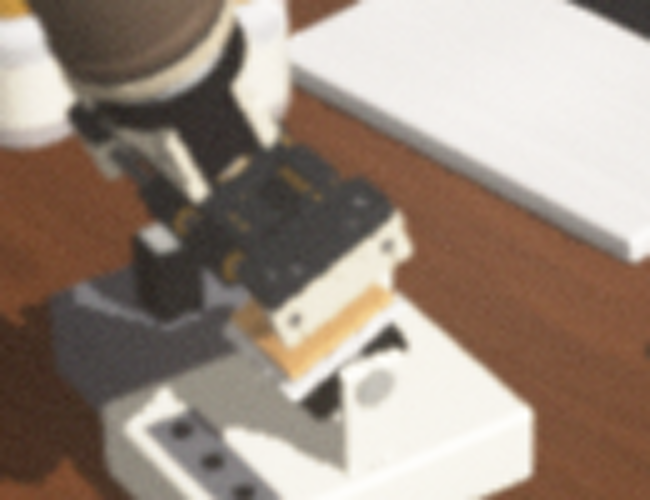

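The plate lies flush and centred on the face (edges parallel, crop 235–395, 290–395), and the plug is still home at (165,270). The press is about 7 N at 5 mm give, so I'm handing in.

```bash
python3 -c "
from cell import arm
print(arm.sign_off())"
```

```text
the job is handed in; nothing more can be done
None
```

The lamp plug is home in the socket and released, and the arm is still gripping the sample plate, flush and centred on the reading face at about 7 N and 5 mm of give; I handed the job in after about 13 s on the robot's clock, but the sign-off returned no verdict.

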